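# Scrap the bent valve, then show the camera its seat in the inspection mirror

## Task

One of the four engine valves standing in the tray has a bent stem: put it in the grey scrap bin and leave the three straight valves standing where they are. Then take the round inspection mirror by its black grip and hold it, touching nothing, under the cylinder head at the point the camera is aimed at, straight below the open valve seat it came from, angled so that the camera sees the seat in the middle of the glass. Finish while still holding the mirror there, quite still, and do not shift anything else on the bench.

Things in the scene. Friction and masses are not known exactly. Their poses are not given: they have to be found in the camera images.
- bent_valve: the reject: steel valve standing on its round head (disc 40 mm across, cone above it), 100 mm tall, 90 g, in any of the four places in the tray. Stem 9 mm thick, straight up to 44 mm above the underside, then bent by 17 degrees (0.30 rad) towards the valve's own +x. Origin: centre of its underside, z up the lower stem
- bent_stem (a point): point on the axis of the bent part of that stem, 72 mm above the underside and 8.7 mm out along the valve's +x (axes of bent_valve)
- valve_a: straight steel valve standing on its head in the tray, 40 mm across the head, stem 9 mm thick, 104 mm tall; must stay standing. Origin: centre of its underside
- valve_b: straight steel valve standing on its head in the tray, 40 mm across the head, stem 9 mm thick, 104 mm tall; must stay standing. Origin: centre of its underside
- valve_c: straight steel valve standing on its head in the tray, 40 mm across the head, stem 9 mm thick, 104 mm tall; must stay standing. Origin: centre of its underside
- tray: shallow dark steel tray, 95 x 310 mm, floor 3 mm thick, rim 14 mm high, fixed on the bench; the four valves stand in it in a row along its y, 70 mm apart. Origin: centre of its underside
- scrap_bin: grey plastic open bin, 150 x 190 mm outside (x, y), 75 mm high, walls and floor 4 mm, fixed on the bench. Two flat bits of scrap 5 mm high lie in its corners. Origin: centre of its underside
- mirror: inspection mirror lying face up on the bench, 90 g, rigid: black rubber grip of square section 16 x 16 mm, 110 mm long along its own x, then a thin steel rod and a round mirror 57 mm across at the +x end. Origin: underside of the grip at mid-length (grip axis 8 mm above it), z up as it lies
- mirror_face (a point): middle of the mirror's glass, 165 mm along the mirror's +x from its origin and 10 mm above its underside; its z axis is the normal of the reflecting side, its x axis points away from the grip
- headstand: aluminium cylinder head, 150 x 330 x 100 mm (x, y, z), its underside 200 mm up, held between two blue uprights at y = +-171 mm (10 mm thick, feet 190 x 50 x 10 mm); camera on a magnetic base with a rod 280 mm high at x 20, y 375 mm. One fixed unit. Origin: on the bench below mid-head, x away from the robot. Below the head the space is empty and open to the front (-x) but for a rod between the feet at x 75 mm
- seat (a point): centre of the open valve seat (a dark 33 mm hole in a steel ring 42 mm across) in the flat underside of the head, 45 mm behind its front edge and midway between the uprights; it faces straight down
- lens (a point): front of the camera's lens (camera body a black cylinder 34 mm across, 75 mm long), to the front left of the head and looking down at 22 degrees at the viewpoint, 280 mm away
- viewpoint (a point): point in free air 100 mm straight below the seat, at the end of the camera's line of sight: the middle of the glass belongs here. Its z axis is the way the glass must face, halfway between up to the seat and towards the lens (34 degrees off vertical). Its x axis is level, square to the line of sight and points away from the robot; a handle along it, grip on the -x side, clears head and camera
- oil_bottle: white plastic oil bottle, 60 mm across, 170 mm tall; a bystander, to be left alone. Origin: its underside
- wrench: steel spanner lying flat; a bystander, to be left alone. Origin: its underside at mid-length
- socket: deep steel socket, 26 mm across, 55 mm tall, standing; a bystander, to be left alone. Origin: its underside
- tappet_a: bucket tappet, plain steel cylinder 33 mm across, 26 mm tall; a bystander, to be left alone. Origin: its underside
- tappet_b: a second bucket tappet like tappet_a; a bystander, to be left alone. Origin: its underside
There are look-alikes about, which are no part of the job. Leave any brown or yellow look-alike of the bent_valve alone.

How it is judged:
By the outcome, as a careful person would: the job done as asked, in the order asked, and still so for the second after the job is handed in, while the arm keeps its last pose, push and grip.
It also fails if it takes over 64 s, if anything falls off the work surface, if the arm or the gripper's body presses on something with over 40 N, if the wrist force passes 120 N, or if a joint passes its speed limit or range.

## Robot

A 6-joint arm with a two-finger parallel gripper is mounted at the origin on the work surface. World frame = base frame: x ahead of the robot, y to its left, z up, the work surface at z = 0. Lengths are in m, angles in rad, forces in N, time in s.
With the tool pointing down it reaches from about 0.375 to 0.75 m from the base axis. Payload 9 kg.
Tool frame: the origin (TCP) lies at the very end of the fingers, on their centre line; the grasp point (between the pads) lies 19 mm behind it; z points along the fingers, y is the direction in which the jaws open and shut (so a half turn about z gives the same grasp; the last joint's range is limited). The gripper opens to 85 mm and grips with 20 to 120 N. Pads are 22 mm wide; open, the fingers measure 114 mm over their backs; the gripper's body (76 mm by 85 mm) begins 54 mm behind the grasp point. The pads swing forward as they close: fully open they stand 13 mm farther back than shut.
Start: joints at [0.932, 0.104, 0.097, 1.564, 0, 1.353], TCP at [0.245, 0.548, 0.231] pointing down, gripper open.
Joint ranges: [-2.99, 2.99], [-0.84, 1.86], [-1.1, 1.16], [-1.84, 2.11], [-1.51, 1.56], [-3.14, 3.14]. Speed limits (rad/s): [2.22, 2.22, 2.57, 3.14, 3.14, 3.14].

## Interface

Orientations are given as a unit quaternion [w, x, y, z].
In Python, from bench import manip gives the robot as it stands. The module is installed in compiled form; this text tells all that it offers.
- The arm moves only by the tool apply_moves, never from a script. Its argument "targets" is a list of rows, each an object of numbers: "ax", "ay", "az": the turn, a rotation vector about the tool's x, y, z in degrees; "x", "y", "z": the shift along the tool's x, y, z in cm; "hand": the gripper's target within -1 to 1 (fully open at 1, half-way at 0, shut at -1). In form: [{"ax": .., "ay": .., "az": .., "x": .., "y": .., "z": .., "hand": ..}, ...]. A call has 1 to 5 rows; each row is the pose to reach, as a shift and turn from the pose commanded when the call began, along the tool's axes at that moment; what a row does not reach only later rows make up. A row lasts 1/10 s, in which the tool goes at most 50 mm and 8.59 degrees, less where a joint would pass 70% of its speed; a pose out of reach is approached as far as the arm can. A call with a gripper value outside its range is refused whole. The fingers move at their own pace and stop on an object; "grip_force" is the grip in N (left out, the last holds). Time passes only in rows, so rows that repeat a pose let the fingers close. It gives the time, the measured TCP pose, the force and the opening at its end, in the units of the state.
- manip.get_obs(): the state, without advancing time (a new reading comes with each control period).
- manip.get_image(name): name is "scene" or "top" or "wrist"; returns a dict with "pixels" (400x640x3 uint8, red, green, blue), "intrinsics" (3x3 intrinsics, pixels), "view" (4x4, takes a point from world to camera coordinates). Camera axes: x right, y down, z forward; pixel columns grow to the right and rows downward; lengths in m; the calibration is good to about 2 mm. A picture is of the moment at which its call begins. There is no depth.
- manip.finish_job(): hands the job in, once; it reports no verdict.
Trained networks look in the newest picture that a camera, given by its name, has taken for a name from the list of things; names that differ only in an ending like _2 or _b are one class to them, and where a whole thing is asked for, a point or a joint stands for the part that bears it (a point fixed in the world has none). Each returns a list of dicts, best first, with "conf" (0 to 1); they miss things now and then, are a little off and sometimes report something else, mostly with a low value. They report only what shows in the picture. A call takes as long as a camera call. They do not tell look-alikes from the thing itself.
- manip.spot_in(camera, query): "pixel" ([column, row] in pixels, amid what is visible of it).
The state is a dict: "time": time; "joints": joint angles; "dq": joint speeds; "tau": joint torques, N m; "tcp_pos": TCP position; "orientation": TCP orientation; "wrist_force": force on the tool from outside, world axes, zero at the start; "moment": the same for the moment, N m; "grip_width": opening from 0.0 (shut) to 1.0 (fully open).
Only numpy, scipy, OpenCV 4.12 (cv2) and the standard library are available. Lean on these libraries where they do the work, as an engineer would, in place of code of your own. Each camera call takes 0.05 s, during which the arm holds its last target. There are 200 camera calls.

## Working session

There is one attempt and no reset: what is moved stays moved. The work goes in short steps, Python scripts to look and compute and a tool call to move; the robot and the scene stay as the last step left them, time stands still between calls to the robot, and variables do not carry over. Pictures are saved under pics/ and viewed, about 8 in all and at most 12, crops included, and the job is handed in when it is done.

Besides the shell and the picture viewer there is one more tool, called after ">>>" as name(argument=value, ...), one argument or row to a line, values as JSON. apply_moves: Moves the arm, as the interface text tells. Its arguments: {"type":"object","properties":{"targets":{"type":"array"},"grip_force":{"type":"number"}},"required":["targets"]}

```bash
mkdir -p pics; python3 - <<'E'
from bench import manip
import cv2,numpy as np
for n in ("scene","top"):
    im=manip.get_image(n); cv2.imwrite(f"pics/{n}0.png",cv2.cvtColor(im["pixels"],cv2.COLOR_RGB2BGR))
    np.savez(f"pics/{n}0.npz",K=im["intrinsics"],V=im["view"]); print(n,im["intrinsics"].tolist(),np.round(im["view"],4).tolist())
    for q in ("bent_valve","valve_a","mirror","mirror_face","scrap_bin","tray","headstand","seat","lens","bent_stem"):
        try: print(q,[(np.round(d["pixel"]).tolist(),round(d["conf"],2)) for d in manip.spot_in(n,q)])
        except Exception as e: print(q,e)
o=manip.get_obs(); print(o)
E
```

```text
scene [[373.8217635269589, 0.0, 317.08163065265313], [0.0, 373.8217635269589, 205.68696872476153], [0.0, 0.0, 1.0]] [[0.6386, 0.7695, -0.0054, -0.3188], [0.5606, -0.47, -0.6817, -0.1813], [-0.5271, 0.4324, -0.7316, 1.2251], [0.0, 0.0, 0.0, 1.0]]
bent_valve [([165.0, 263.0], 0.79), ([198.0, 246.0], 0.62), ([160.0, 239.0], 0.6), ([231.0, 273.0], 0.55), ([233.0, 223.0], 0.51)]
valve_a [([202.0, 295.0], 0.82), ([179.0, 312.0], 0.79), ([256.0, 257.0], 0.61)]
mirror [([329.0, 186.0], 0.75), ([236.0, 352.0], 0.24)]
mirror_face [([329.0, 185.0], 0.59), ([215.0, 287.0], 0.54)]
scrap_bin [([382.0, 148.0], 0.68), ([178.0, 314.0], 0.46), ([381.0, 236.0], 0.38)]
tray [([216.0, 287.0], 0.95)]
headstand [([382.0, 234.0], 0.87), ([230.0, 270.0], 0.31)]
seat [([383.0, 234.0], 0.66)]
lens [([379.0, 237.0], 0.67)]
bent_stem [([202.0, 248.0], 0.8), ([229.0, 268.0], 0.77), ([229.0, 226.0], 0.75), ([163.0, 258.0], 0.64), ([163.0, 236.0], 0.56)]
top [[392.60521841965857, 0.0, 311.9739769309504], [0.0, 392.60521841965857, 208.26091461335128], [0.0, 0.0, 1.0]] [[0.0182, -0.9994, -0.0298, 0.006], [-0.9986, -0
[... 763 characters left out ...]
0], 0.51), ([370.0, 275.0], 0.45)]
{'time': 1.1, 'joints': array([ 9.32274757e-01,  1.04088017e-01,  9.72812506e-02,  1.56388631e+00,
       -2.17985682e-06,  1.35308021e+00]), 'dq': array([ 0.00049966,  0.00051651, -0.00015652, -0.00021876, -0.00044679,
       -0.00072635]), 'tau': array([ 8.19209235e-04, -5.56770229e+01,  5.03774393e+01,  8.53049969e-04,
       -2.25020513e-04,  1.14792698e-05]), 'tcp_pos': array([0.24511637, 0.54768027, 0.23132738]), 'orientation': array([2.24236076e-05, 2.08853763e-01, 9.77946882e-01, 4.65119570e-05]), 'wrist_force': array([ 0.21727656,  0.14392681, -0.02898447]), 'moment': array([-0.02072281,  0.00950461,  0.02632105]), 'grip_width': 1.0015316092334083}
```

View pics/scene0.png

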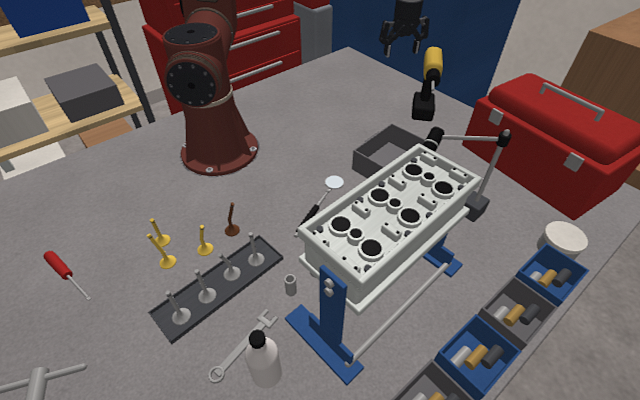

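View pics/top0.png

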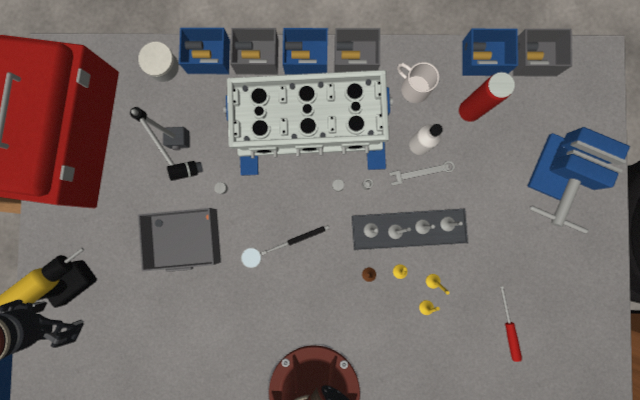

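The scene view shows four steel valves in the tray around (180–255, 250–315), with yellow and brown look-alikes beside it. The mirror is at (334,182), the head at (390,210) and the bin at (385,150). In the top view the tray runs (352–467, 225), the bin is at (180,238), the mirror glass is at (250,258) and the camera lens is at about (200,168). Next I'll zoom in on the tray and the mirror.

```bash
cat > h.py <<'E'
import numpy as np, cv2
from bench import manip
from scipy.spatial.transform import Rotation as R
def cal(n):
    d=np.load(f"pics/{n}.npz"); return d["K"],d["V"]
def ray(K,V,p):
    d=np.linalg.inv(K)@[p[0],p[1],1]; return -V[:3,:3].T@V[:3,3], V[:3,:3].T@d
def at_z(K,V,p,z):
    c,d=ray(K,V,p); return c+d*(z-c[2])/d[2]
def tri(obs):
    A=np.zeros((3,3));b=np.zeros(3)
    for K,V,p in obs:
        c,d=ray(K,V,p); d=d/np.linalg.norm(d); P=np.eye(3)-np.outer(d,d); A+=P;b+=P@c
    x=np.linalg.solve(A,b); return x
def proj(K,V,X):
    q=K@(V[:3,:3]@np.asarray(X)+V[:3,3]); return q[:2]/q[2]
def pose():
    o=manip.get_obs(); q=o["orientation"]; return o["tcp_pos"],R.from_quat([q[1],q[2],q[3],q[0]]).as_matrix()
def to_tool(p,Rt=None):
    t,Rm=pose(); s=Rm.T@(np.asarray(p)-t)*100
    a=None if Rt is None else np.degrees(R.from_matrix(Rm.T@Rt).as_rotvec())
    return np.round(s,2),(None if a is None else np.round(a,2))
def snap(n,name):
    im=manip.get_image(n); cv2.imwrite(f"pics/{name}.png",cv2.cvtColor(im["pixels"],cv2.COLOR_RGB2BGR))
    np.savez(f"pics/{name}.npz",K=im["intrinsics"],V=im["view"]); return im
E
python3 - <<'E'
import cv2,numpy as np
t=cv2.imread("pics/top0.png");s=cv2.imread("pics/scene0.png")
a=cv2.resize(t[200:260,345:475],(780,360),interpolation=cv2.INTER_CUBIC)   # x6
b=cv2.resize(s[225:325,145:290],None,fx=2.3,fy=2.3,interpolation=cv2.INTER_CUBIC)
c=cv2.resize(t[215:275,235:335],None,fx=3.8,fy=3.8,interpolation=cv2.INTER_CUBIC)
o=np.zeros((595,780,3),np.uint8);o[:360]=a;o[362:362+b.shape[0],:b.shape[1]]=b[:233];o[362:362+min(228,233),350:350+c.shape[1]]=c[:228]
cv2.imwrite("pics/crop1.png",o)
E
```

```text
(no output)
```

View pics/crop1.png

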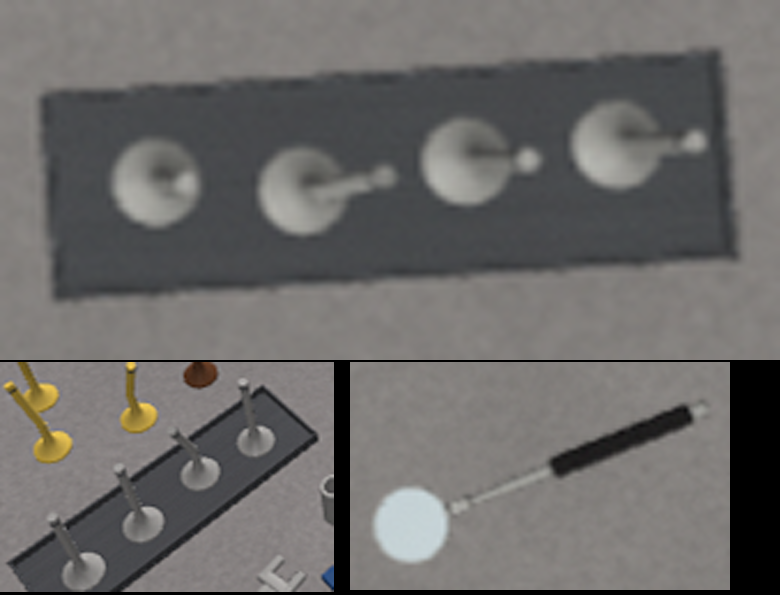

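The crop shows the second valve from the left, with its head at about (395,232) in the full top view, as the only one leaning beyond what perspective explains. Its stem leans right and slightly up, i.e. towards −y and a little +x. The mirror lies with its glass at about (251,258) and its grip from (289,243) to (325,229).

Next I'll measure the headstand and lens.

```bash
python3 - <<'E'
import cv2,numpy as np
from h import *
t=cv2.imread("pics/top0.png");s=cv2.imread("pics/scene0.png")
a=cv2.resize(t[60:185,120:400],None,fx=2.8,fy=2.8,interpolation=cv2.INTER_CUBIC)[:350]
b=cv2.resize(s[115:395,280:520],None,fx=1.0,fy=1.0)
b=cv2.resize(s[120:390,280:520],(480,540),interpolation=cv2.INTER_CUBIC)
cv2.imwrite("pics/crop2.png",b); 
o=np.zeros((350,784,3),np.uint8);o[:]=a[:350,:784]
cv2.imwrite("pics/crop3.png",o)
Kt,Vt=cal("top0");Ks,Vs=cal("scene0")
P=lambda c,r,z:np.round(at_z(Kt,Vt,(c,r),z),4)
c=lambda u,v:(345+u/6,200+v/6)
for u,v in((155,182),(302,190),(466,161),(616,144)): print("head",P(*c(u,v),.010))
for i,(u,v) in enumerate(((187,183),(383,177),(528,160),(695,141))): print("tip",P(*c(u,v),.103 if i==1 else .107))
for u,v in((40,93),(718,52),(738,258),(55,298)): print("tray",P(*c(u,v),.014))
m=lambda u,v:(235+(u-350)/3.8,215+(v-362)/3.8)
for u,v,z in((411,525,.01),(553,468,.012),(690,412,.012),(700,409,.008)): print("mir",P(*m(u,v),z))
for u,v in((138,209),(216,207),(220,264),(143,271)): print("bin rim",P(u,v,.075))
E
```

```text
head [ 0.4381 -0.1483  0.01  ]
head [ 0.4357 -0.2153  0.01  ]
head [ 0.4503 -0.2896  0.01  ]
head [ 0.4593 -0.3574  0.01  ]
tip [ 0.4384 -0.15    0.107 ]
tip [ 0.4424 -0.232   0.103 ]
tip [ 0.4505 -0.2909  0.107 ]
tip [ 0.4596 -0.3596  0.107 ]
tray [ 0.4779 -0.0949  0.014 ]
tray [ 0.5019 -0.402   0.014 ]
tray [ 0.4087 -0.4109  0.014 ]
tray [ 0.3845 -0.1029  0.014 ]
mir [0.356  0.1807 0.01  ]
mir [0.3994 0.0779 0.012 ]
mir [ 0.4418 -0.0208  0.012 ]
mir [ 0.4441 -0.028   0.008 ]
bin rim [0.4834 0.4719 0.075 ]
bin rim [0.4921 0.2646 0.075 ]
bin rim [0.3437 0.2496 0.075 ]
bin rim [0.3212 0.452  0.075 ]
```

View pics/crop3.png

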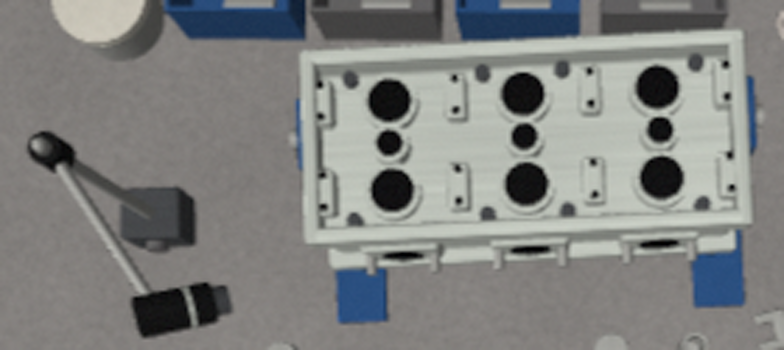

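View pics/crop2.png

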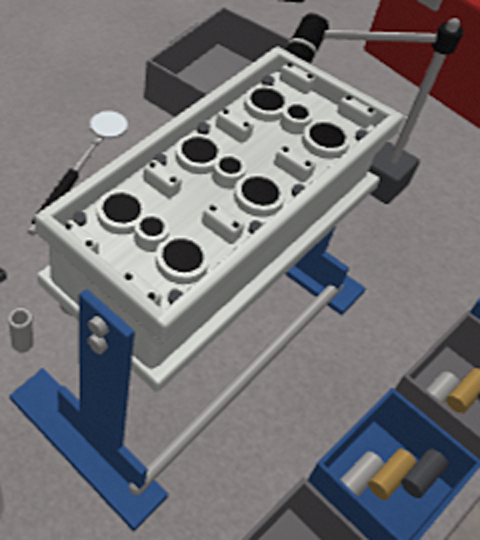

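The top crop gives the front corners of the feet at (337,323)/(386,320) and (694,305)/(745,303), the flange front edge from (332,268) to (738,250), and the lens tip at (231,299). The scene crop puts the lens at about (293,50).

```bash
python3 - <<'E'
from h import *
Kt,Vt=cal("top0");Ks,Vs=cal("scene0")
c=lambda u,v:(120+u/2.8,60+v/2.8); s=lambda u,v:(280+u/2,120+v/2)
P=lambda u,v,z:at_z(Kt,Vt,c(u,v),z)
l=P(361.5,321.5,.01);r=P(719.5,304.5,.01)
print("feet front",l,r,np.linalg.norm(l-r))
y=(l-r)[:2]/np.linalg.norm((l-r)[:2]); x=np.array([y[1],-y[0]]); print("yaw",np.degrees(np.arctan2(x[1],x[0])))
o=(l+r)[:2]/2+.095*x; print("origin",o)
# flange front corners at z .2: expect x=-75,y=+-165
fl,fr=P(332,268,.2)[:2],P(738,250,.2)[:2]; print("flange local",[(np.round([(f-o)@x,(f-o)@y],4)) for f in (fl,fr)])
# scene feet corners bottom (far-from-robot) of right foot: crop2 (132,525),(165,492)
for p in((132,526),(166,493),(12,398),(42,370)): 
    q=at_z(Ks,Vs,s(*p),.01)[:2]; print("scene foot local",np.round([(q-o)@x,(q-o)@y],4))
for p in ((158,384),(40,274),(405,120)):
    q=at_z(Ks,Vs,s(*p),.2 if p[0]!=405 else .3)[:2]; print("scene flange local",np.round([(q-o)@x,(q-o)@y],4))
L=tri([(Kt,Vt,c(231,299)),(Ks,Vs,s(294,52))]); print("lens tri",L)
L2=P(231,299,.205);T=P(140,316,.233);print("lens z.205",L2,"tail",T)
seat=o-.030*x; vp=np.r_[seat,.1]; print("vp",vp)
d=L2[:2]-vp[:2];print("dist",np.hypot(*d),"bearing",np.degrees(np.arctan2(d[1],d[0])), "body bearing",np.degrees(np.arctan2(*(T-L2)[:2][::-1])))
E
```

```text
feet front [0.58681959 0.19219012 0.01      ] [ 0.60876715 -0.16334988  0.01      ] 0.3562167678230095
yaw 3.532398109044865
origin [0.69261288 0.02027334]
flange local [array([-0.0769,  0.1657]), array([-0.0784, -0.1684])]
scene foot local [ 0.0934 -0.2021]
scene foot local [ 0.0951 -0.1551]
scene foot local [-0.0871 -0.2015]
scene foot local [-0.0897 -0.1558]
scene flange local [ 0.0663 -0.1569]
scene flange local [-0.0831 -0.1547]
scene flange local [0.0743 0.1578]
lens tri [0.57796631 0.25853657 0.23163975]
lens z.205 [0.57797651 0.26271576 0.205     ] tail [0.55907153 0.32670318 0.233     ]
vp [0.66266988 0.01842496 0.1       ]
dist 0.25855553108703305 bearing 109.1209591464303 body bearing 106.45969413451017
```

```bash
cat >> h.py <<'E'
def down(b):
    b=np.radians(b); x=np.array([np.cos(b),np.sin(b),0]); z=np.array([0,0,-1.]); return np.c_[x,np.cross(z,x),z]
def go(p,Rt):
    s,a=to_tool(p,Rt); print("shift xyz",s.tolist(),"turn",a.tolist(), "rows>=",round(max(np.linalg.norm(s)/5,np.linalg.norm(a)/8.59),1))
E
python3 -c "
from h import *
go([.44,.15,.26],down(112)); go([.439,-.223,.18],down(112))"
```

```text
shift xyz [-34.03, -28.34, -2.87] turn [0.01, -0.0, 43.89] rows>= 8.9
shift xyz [-49.18, -62.43, 5.13] turn [0.01, -0.0, 43.89] rows>= 15.9
```

>>> apply_moves(
  targets=[
    {"x": -17,"y": -14,"z": -2.9,"az": 22,"hand": 0.2},
    {"x": -17,"y": -14,"z": -2.9,"az": 22,"hand": 0.2},
    {"x": -17,"y": -14,"z": -2.9,"az": 22,"hand": 0.2},
    {"x": -17,"y": -14,"z": -2.9,"az": 22,"hand": 0.2},
    {"x": -17,"y": -14,"z": -2.9,"az": 22,"hand": 0.2},
  ],
)

```text
invalid input
```

```bash
python3 -c "
from h import *
print(pose()[0]);go([.44,.15,.26],down(112)); go([.439,-.223,.19],down(112))"
```

```text
[0.24511637 0.54768027 0.23132738]
shift xyz [-34.03, -28.34, -2.87] turn [0.01, -0.0, 43.89] rows>= 8.9
shift xyz [-49.18, -62.42, 4.13] turn [0.01, -0.0, 43.89] rows>= 15.9
```

>>> apply_moves(
  targets=[
    {"ax": 0,"ay": 0,"az": 44,"x": -34,"y": -28,"z": -2.9,"hand": 0.2},
    {"ax": 0,"ay": 0,"az": 44,"x": -34,"y": -28,"z": -2.9,"hand": 0.2},
    {"ax": 0,"ay": 0,"az": 44,"x": -34,"y": -28,"z": -2.9,"hand": 0.2},
    {"ax": 0,"ay": 0,"az": 44,"x": -34,"y": -28,"z": -2.9,"hand": 0.2},
    {"ax": 0,"ay": 0,"az": 44,"x": -34,"y": -28,"z": -2.9,"hand": 0.2},
  ],
)

```text
time: 1.6
tcp_pos: [0.3565, 0.3226, 0.248]
orientation: [0.0, 0.555, 0.832, 0.0]
wrist_force: [0.9, 0.1, 0.2]
grip_width: 0.605
```

```bash
python3 -c "
from h import *
print(pose()[0]);go([.44,.15,.26],down(112)); go([.439,-.223,.19],down(112))"
```

```text
[0.35651629 0.3226007  0.24799584]
shift xyz [-19.14, 1.08, -1.2] turn [0.04, -0.0, 0.59] rows>= 3.8
shift xyz [-53.54, -13.35, 5.79] turn [0.04, -0.0, 0.59] rows>= 11.1
```

>>> apply_moves(
  targets=[
    {"ax": 0,"ay": 0,"az": 0.6,"x": -19,"y": 1,"z": -1,"hand": 0},
    {"ax": 0,"ay": 0,"az": 0.6,"x": -19,"y": 1,"z": -1,"hand": 0},
    {"ax": 0,"ay": 0,"az": 0.6,"x": -19,"y": 1,"z": -1,"hand": 0},
    {"ax": 0,"ay": 0,"az": 0.6,"x": -19,"y": 1,"z": -1,"hand": 0},
    {"ax": 0,"ay": 0,"az": 0.6,"x": -19,"y": 1,"z": -1,"hand": 0},
  ],
)

```text
time: 2.1
tcp_pos: [0.4411, 0.1493, 0.2578]
orientation: [0.001, 0.559, 0.829, -0.0]
wrist_force: [-0.6, -0.5, 0.5]
grip_width: 0.501
```

```bash
python3 -c "
from h import *
print(pose()[0]); go([.439,-.223,.19],down(112))"
```

```text
[0.44112245 0.1492594  0.25783867]
shift xyz [-34.43, -14.15, 6.82] turn [0.03, 0.07, 0.01] rows>= 7.6
```

>>> apply_moves(
  targets=[
    {"ax": 0,"ay": 0,"az": 0,"x": -34.4,"y": -14.1,"z": 6,"hand": 0},
    {"ax": 0,"ay": 0,"az": 0,"x": -34.4,"y": -14.1,"z": 6,"hand": 0},
    {"ax": 0,"ay": 0,"az": 0,"x": -34.4,"y": -14.1,"z": 6,"hand": 0},
    {"ax": 0,"ay": 0,"az": 0,"x": -34.4,"y": -14.1,"z": 6,"hand": 0},
    {"ax": 0,"ay": 0,"az": 0,"x": -34.4,"y": -14.1,"z": 6,"hand": 0},
  ],
)

```text
time: 2.6
tcp_pos: [0.4392, -0.0951, 0.2178]
orientation: [0.0, 0.557, 0.831, 0.0]
wrist_force: [0.4, -0.0, -0.4]
grip_width: 0.502
```

```bash
python3 -c "
from h import *
print(pose()[0]); go([.439,-.223,.19],down(112))"
```

```text
[ 0.43915172 -0.09505045  0.21783591]
shift xyz [-11.83, -4.88, 2.79] turn [0.05, 0.03, 0.35] rows>= 2.6
```

>>> apply_moves(
  targets=[
    {"ax": 0,"ay": 0,"az": 0.3,"x": -11.8,"y": -4.9,"z": 2.8,"hand": 0},
    {"ax": 0,"ay": 0,"az": 0.3,"x": -11.8,"y": -4.9,"z": 2.8,"hand": 0},
    {"ax": 0,"ay": 0,"az": 0.3,"x": -11.8,"y": -4.9,"z": 2.8,"hand": 0},
    {"ax": 0,"ay": 0,"az": 0.3,"x": -11.8,"y": -4.9,"z": 2.8,"hand": 0},
    {"ax": 0,"ay": 0,"az": 0.3,"x": -11.8,"y": -4.9,"z": 2.8,"hand": 0},
  ],
)

```text
time: 3.1
tcp_pos: [0.4387, -0.2212, 0.1897]
orientation: [-0.0, 0.559, 0.829, 0.0]
wrist_force: [-0.5, 0.1, -0.2]
grip_width: 0.5
```

```bash
python3 -c "
from h import *
print(pose()[0]); im=snap('wrist','w1'); K,V=cal('w1')
pr=lambda X:np.round(proj(K,V,X)).tolist()
print('bentstem',pr([.439,-.2234,.075]),'tip',pr([.4424,-.232,.103]),'base',pr([.4357,-.2153,.01]),'tcp',pr(pose()[0]))
print([(np.round(d['pixel']).tolist(),round(d['conf'],2)) for d in manip.spot_in('wrist','bent_stem')])"
```

```text
[ 0.43873623 -0.22120783  0.18965044]
bentstem [318.0, 193.0] tip [317.0, 214.0] base [318.0, 167.0] tcp [319.0, 252.0]
[([319.0, 168.0], 0.95), ([99.0, 179.0], 0.93), ([232.0, 54.0], 0.82), ([215.0, 146.0], 0.59), ([162.0, 218.0], 0.57)]
```

View pics/w1.png

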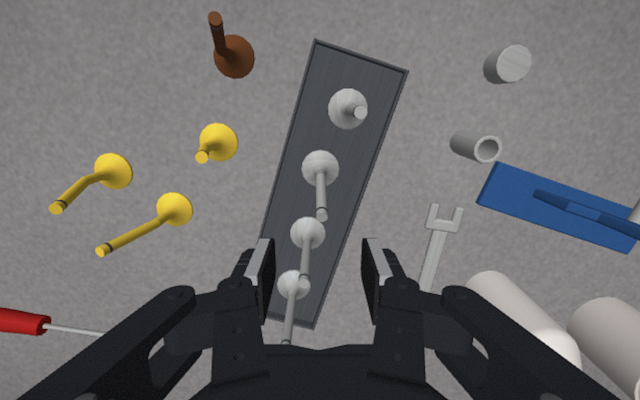

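The wrist view shows the second valve in line with the fingers, its base at (320,167) and tip at (321,214). I'll check which valve is really bent by projecting a straight stem for each.

```bash
python3 -c "
from h import *
K,V=cal('w1');Ks,Vs=cal('scene0')
for b in ((.4381,-.1483),(.4357,-.2153),(.4503,-.2896),(.4593,-.3574)):
    for KK,VV in((K,V),(Ks,Vs)): print(np.round(proj(KK,VV,[*b,.008])),'->',np.round(proj(KK,VV,[*b,.107])),end=' | ')
    print()
go([.439,-.2235,.056],down(112))"
```

```text
[345. 107.] -> [357. 109.] | [255. 258.] -> [250. 232.] | 
[318. 167.] -> [317. 194.] | [231. 272.] -> [223. 247.] | 
[305. 232.] -> [300. 281.] | [206. 294.] -> [196. 270.] | 
[291. 284.] -> [282. 347.] | [180. 314.] -> [167. 291.] | 
shift xyz [-0.28, -0.14, 13.42] turn [0.02, -0.0, 0.08] rows>= 2.7
```

>>> apply_moves(
  targets=[
    {"ax": 0,"ay": 0,"az": 0,"x": -0.3,"y": 0,"z": 5,"hand": 0},
    {"ax": 0,"ay": 0,"az": 0,"x": -0.3,"y": 0,"z": 9,"hand": 0},
    {"ax": 0,"ay": 0,"az": 0,"x": -0.3,"y": 0,"z": 12,"hand": 0},
    {"ax": 0,"ay": 0,"az": 0,"x": -0.3,"y": 0,"z": 13.4,"hand": 0},
    {"ax": 0,"ay": 0,"az": 0,"x": -0.3,"y": 0,"z": 13.4,"hand": 0},
  ],
)

```text
time: 3.7
tcp_pos: [0.4395, -0.2226, 0.0547]
orientation: [-0.001, 0.558, 0.83, 0.0]
wrist_force: [0.5, 0.3, 0.6]
grip_width: 0.506
```

>>> apply_moves(
  targets=[
    {"ax": 0,"ay": 0,"az": 0,"x": 0,"y": 0,"z": 0,"hand": -0.6},
    {"ax": 0,"ay": 0,"az": 0,"x": 0,"y": 0,"z": 0,"hand": -0.8},
    {"ax": 0,"ay": 0,"az": 0,"x": 0,"y": 0,"z": 0,"hand": -1},
    {"ax": 0,"ay": 0,"az": 0,"x": 0,"y": 0,"z": 0,"hand": -1},
    {"ax": 0,"ay": 0,"az": 0,"x": 0,"y": 0,"z": 0,"hand": -1},
  ],
  grip_force=45,
)

```text
time: 4.2
tcp_pos: [0.4412, -0.2251, 0.0578]
orientation: [0.002, 0.559, 0.829, -0.0]
wrist_force: [0.1, 0.8, 8.1]
grip_width: 0.09
```

>>> apply_moves(
  targets=[
    {"ax": 0,"ay": 0,"az": 0,"x": 0,"y": 0,"z": 0,"hand": -1},
    {"ax": 0,"ay": 0,"az": 0,"x": 0,"y": 0,"z": 0,"hand": -1},
    {"ax": 0,"ay": 0,"az": 0,"x": 0,"y": 0,"z": -2,"hand": -1},
    {"ax": 0,"ay": 0,"az": 0,"x": 0,"y": 0,"z": -5,"hand": -1},
    {"ax": 0,"ay": 0,"az": 0,"x": 0,"y": 0,"z": -8,"hand": -1},
  ],
)

```text
time: 4.7
tcp_pos: [0.4398, -0.224, 0.137]
orientation: [-0.0, 0.559, 0.829, 0.0]
wrist_force: [0.9, -1.0, -0.8]
grip_width: 0.091
```

>>> apply_moves(
  targets=[
    {"ax": 0,"ay": 0,"az": 0,"x": 0,"y": 0,"z": -3,"hand": -1},
    {"ax": 0,"ay": 0,"az": 0,"x": 0,"y": 0,"z": -6,"hand": -1},
    {"ax": 0,"ay": 0,"az": 0,"x": 0,"y": 0,"z": -7,"hand": -1},
    {"ax": 0,"ay": 0,"az": 0,"x": 0,"y": 0,"z": -7,"hand": -1},
  ],
)

```text
time: 5.1
tcp_pos: [0.4407, -0.2249, 0.2073]
orientation: [0.001, 0.559, 0.829, -0.0]
wrist_force: [-0.3, -0.9, -0.2]
grip_width: 0.091
```

```bash
python3 -c "
from h import *
print(pose()[0]); go([.44,.07,.2],down(156)); go([.405,.36,.2],down(200))"
```

```text
[ 0.44069675 -0.22485037  0.20733233]
shift xyz [27.36, 10.99, 0.68] turn [0.02, 0.16, -43.99] rows>= 5.9
shift xyz [55.56, 18.61, 0.62] turn [-0.05, 0.17, -87.98] rows>= 11.7
```

>>> apply_moves(
  targets=[
    {"ax": 0,"ay": 0,"az": -44,"x": 27.5,"y": 11,"z": 0,"hand": -1},
    {"ax": 0,"ay": 0,"az": -44,"x": 27.5,"y": 11,"z": 0,"hand": -1},
    {"ax": 0,"ay": 0,"az": -44,"x": 27.5,"y": 11,"z": 0,"hand": -1},
    {"ax": 0,"ay": 0,"az": -44,"x": 27.5,"y": 11,"z": 0,"hand": -1},
    {"ax": 0,"ay": 0,"az": -44,"x": 27.5,"y": 11,"z": 0,"hand": -1},
  ],
)

```text
time: 5.6
tcp_pos: [0.438, 0.0277, 0.204]
orientation: [-0.001, 0.214, 0.977, 0.0]
wrist_force: [1.3, -0.1, -0.9]
grip_width: 0.086
```

```bash
python3 -c "
from h import *
print(pose()[0]); go([.405,.36,.2],down(200))"
```

```text
[0.43804545 0.02774917 0.20400334]
shift xyz [16.88, 28.81, 0.42] turn [0.03, -0.1, -44.69] rows>= 6.7
```

>>> apply_moves(
  targets=[
    {"ax": 0,"ay": 0,"az": -44,"x": 16.9,"y": 28.8,"z": 0,"hand": -1},
    {"ax": 0,"ay": 0,"az": -44,"x": 16.9,"y": 28.8,"z": 0,"hand": -1},
    {"ax": 0,"ay": 0,"az": -44,"x": 16.9,"y": 28.8,"z": 0,"hand": -1},
    {"ax": 0,"ay": 0,"az": -44,"x": 16.9,"y": 28.8,"z": 0,"hand": -1},
    {"ax": 0,"ay": 0,"az": -44,"x": 16.9,"y": 28.8,"z": 0,"hand": -1},
  ],
)

```text
time: 6.1
tcp_pos: [0.4143, 0.2766, 0.204]
orientation: [-0.001, -0.159, 0.987, -0.0]
wrist_force: [-0.6, -1.3, -1.3]
grip_width: 0.091
```

```bash
python3 -c "
from h import *
print(pose()[0]); go([.405,.36,.2],down(200))"
```

```text
[0.41426349 0.27662059 0.20398148]
shift xyz [-1.74, 8.21, 0.39] turn [-0.0, -0.1, -1.68] rows>= 1.7
```

>>> apply_moves(
  targets=[
    {"ax": 0,"ay": 0,"az": -1.7,"x": -1.7,"y": 8.2,"z": 0,"hand": -1},
    {"ax": 0,"ay": 0,"az": -1.7,"x": -1.7,"y": 8.2,"z": 0,"hand": -1},
    {"ax": 0,"ay": 0,"az": -1.7,"x": -1.7,"y": 8.2,"z": 0,"hand": -1},
    {"ax": 0,"ay": 0,"az": -1.7,"x": -1.7,"y": 8.2,"z": 0,"hand": -1},
  ],
)

```text
time: 6.5
tcp_pos: [0.4055, 0.358, 0.2039]
orientation: [-0.001, -0.172, 0.985, -0.001]
wrist_force: [0.6, 0.1, -0.5]
grip_width: 0.092
```

```bash
python3 -c "
from h import *
print(pose()[0]); snap('wrist','w2'); go([.405,.36,.07],down(200))"
```

```text
[0.40546573 0.35797434 0.20390774]
shift xyz [-0.03, 0.29, 13.44] turn [-0.03, -0.13, -0.32] rows>= 2.7
```

View pics/w2.png

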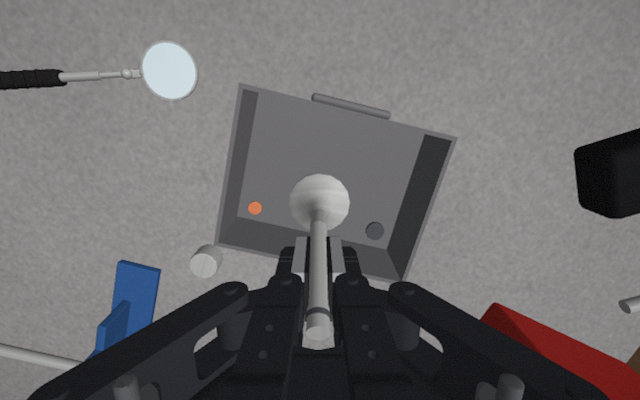

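The wrist view shows the valve still held, with its head at (320,200) inside the bin outline. The rim corners are (238,85), (456,137), (405,282) and (217,243).

```bash
python3 -c "
from h import *
K,V=cal('w2')
C=[at_z(K,V,p,.075) for p in((238,85),(456,137),(405,282),(217,243))];print(np.round(C,3),np.mean(C,0))
print('head if z=.15',at_z(K,V,(320,190),.15), np.round(proj(K,V,pose()[0])), np.round(proj(K,V,pose()[0]+[0,0,.019])))"
```

```text
[[0.346 0.267 0.075]
 [0.324 0.454 0.075]
 [0.468 0.471 0.075]
 [0.49  0.286 0.075]] [0.40686619 0.36941744 0.075     ]
head if z=.15 [0.38799729 0.35282682 0.15      ] [317. 254.] [317. 274.]
```

>>> apply_moves(
  targets=[
    {"ax": 0,"ay": 0,"az": 0,"x": -1,"y": 0.8,"z": 5,"hand": -1},
    {"ax": 0,"ay": 0,"az": 0,"x": -1,"y": 0.8,"z": 9,"hand": -1},
    {"ax": 0,"ay": 0,"az": 0,"x": -1,"y": 0.8,"z": 12,"hand": -1},
    {"ax": 0,"ay": 0,"az": 0,"x": -1,"y": 0.8,"z": 13.4,"hand": -1},
    {"ax": 0,"ay": 0,"az": 0,"x": -1,"y": 0.8,"z": 13.4,"hand": -1},
  ],
)

```text
time: 7.05
tcp_pos: [0.4122, 0.3672, 0.07]
orientation: [-0.002, -0.17, 0.985, -0.001]
wrist_force: [0.4, 0.1, -0.7]
grip_width: 0.092
```

>>> apply_moves(
  targets=[
    {"ax": 0,"ay": 0,"az": 0,"x": 0,"y": 0,"z": 0,"hand": -0.5},
    {"ax": 0,"ay": 0,"az": 0,"x": 0,"y": 0,"z": 0,"hand": -0.3},
    {"ax": 0,"ay": 0,"az": 0,"x": 0,"y": 0,"z": 0,"hand": -0.1},
    {"ax": 0,"ay": 0,"az": 0,"x": 0,"y": 0,"z": 0,"hand": 0},
    {"ax": 0,"ay": 0,"az": 0,"x": 0,"y": 0,"z": 0,"hand": 0},
  ],
)

```text
time: 7.55
tcp_pos: [0.4135, 0.3691, 0.0725]
orientation: [0.0, -0.171, 0.985, 0.0]
wrist_force: [0.5, 0.3, -0.0]
grip_width: 0.502
```

>>> apply_moves(
  targets=[
    {"ax": 0,"ay": 0,"az": 0,"x": 0,"y": 0,"z": -3,"hand": 0},
    {"ax": 0,"ay": 0,"az": 0,"x": 0,"y": 0,"z": -7,"hand": 0},
    {"ax": 0,"ay": 0,"az": 0,"x": 0,"y": 0,"z": -11,"hand": 0},
    {"ax": 0,"ay": 0,"az": 0,"x": 0,"y": 0,"z": -14,"hand": 0},
    {"ax": 0,"ay": 0,"az": 0,"x": 0,"y": 0,"z": -14,"hand": 0},
  ],
)

```text
time: 8.05
tcp_pos: [0.4151, 0.37, 0.2172]
orientation: [0.004, -0.171, 0.985, 0.001]
wrist_force: [0.2, 1.0, -0.3]
grip_width: 0.499
```

```bash
python3 -c "
from h import *
print(pose()[0]); snap('wrist','w3'); go([.425,.1,.2],down(250)); go([.4206,.0286,.1],down(293)); K,V=cal('w3')"
```

```text
[0.41506426 0.36995438 0.21719338]
shift xyz [8.07, -25.74, 1.39] turn [-0.07, 0.25, -50.33] rows>= 5.9
shift xyz [10.94, -32.32, 11.38] turn [-0.17, 0.22, -93.33] rows>= 10.9
```

View pics/w3.png

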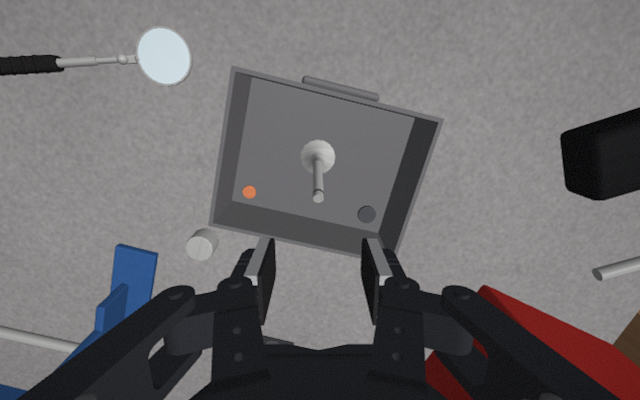

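The valve stands inside the bin, with its head at (318,155) and stem tip at (318,197). Now for the mirror.

>>> apply_moves(
  targets=[
    {"ax": 0,"ay": 0,"az": -93,"x": 11,"y": -32.3,"z": 7,"hand": 0},
    {"ax": 0,"ay": 0,"az": -93,"x": 11,"y": -32.3,"z": 7,"hand": 0},
    {"ax": 0,"ay": 0,"az": -93,"x": 11,"y": -32.3,"z": 7,"hand": 0},
    {"ax": 0,"ay": 0,"az": -93,"x": 11,"y": -32.3,"z": 7,"hand": 0},
    {"ax": 0,"ay": 0,"az": -93,"x": 11,"y": -32.3,"z": 7,"hand": 0},
  ],
)

```text
time: 8.6
tcp_pos: [0.4164, 0.1509, 0.1662]
orientation: [-0.001, -0.484, 0.875, 0.0]
wrist_force: [0.7, -0.7, 0.8]
grip_width: 0.498
```

```bash
python3 -c "
from h import *
print(pose()[0]); go([.4206,.0286,.15],down(293))"
```

```text
[0.41644708 0.15089404 0.16615705]
shift xyz [10.13, -6.86, 1.62] turn [0.09, -0.01, -55.14] rows>= 6.4
```

>>> apply_moves(
  targets=[
    {"ax": 0,"ay": 0,"az": -43,"x": 10.1,"y": -6.9,"z": 0.5,"hand": 0},
    {"ax": 0,"ay": 0,"az": -43,"x": 10.1,"y": -6.9,"z": 0.5,"hand": 0},
    {"ax": 0,"ay": 0,"az": -43,"x": 10.1,"y": -6.9,"z": 0.5,"hand": 0},
    {"ax": 0,"ay": 0,"az": -43,"x": 10.1,"y": -6.9,"z": 0.5,"hand": 0},
    {"ax": 0,"ay": 0,"az": -43,"x": 10.1,"y": -6.9,"z": 0.5,"hand": 0},
  ],
)

```text
time: 9.1
tcp_pos: [0.4207, 0.0289, 0.1615]
orientation: [0.0, 0.746, -0.666, -0.001]
wrist_force: [0.5, -0.2, -0.1]
grip_width: 0.502
```

```bash
python3 -c "
from h import *
print(pose()[0]); go([.4206,.0286,.15],down(293))"
```

```text
[0.42074889 0.02887189 0.16146033]
shift xyz [0.03, 0.02, 1.15] turn [0.09, 0.05, -16.5] rows>= 1.9
```

>>> apply_moves(
  targets=[
    {"ax": 0,"ay": 0,"az": -16.5,"x": 0,"y": 0,"z": 1,"hand": 0},
    {"ax": 0,"ay": 0,"az": -16.5,"x": 0,"y": 0,"z": 1,"hand": 0},
    {"ax": 0,"ay": 0,"az": -16.5,"x": 0,"y": 0,"z": 1,"hand": 0},
    {"ax": 0,"ay": 0,"az": -16.5,"x": 0,"y": 0,"z": 1,"hand": 0},
  ],
)

```text
time: 9.5
tcp_pos: [0.421, 0.0303, 0.1522]
orientation: [0.0, 0.832, -0.555, -0.0]
wrist_force: [-0.1, 0.2, -0.1]
grip_width: 0.501
```

```bash
python3 -c "
from h import *
print(pose()[0]); snap('wrist','w4'); K,V=cal('w4')
pr=lambda X:np.round(proj(K,V,X)).tolist()
print('face',pr([.356,.1807,.01]),'ends',pr([.3994,.0779,.012]),pr([.4418,-.0208,.012]))
for q in('mirror','mirror_face','seat','lens'): print(q,[(np.round(d['pixel']).tolist(),round(d['conf'],2)) for d in manip.spot_in('wrist',q)])"
```

```text
[0.42099893 0.03028583 0.15217645]
face [320.0, 329.0] ends [319.0, 235.0] [318.0, 123.0]
mirror [([316.0, 250.0], 0.76)]
mirror_face [([315.0, 247.0], 0.7)]
seat [([45.0, 247.0], 0.87)]
lens [([44.0, 249.0], 0.9)]
```

View pics/w4.png

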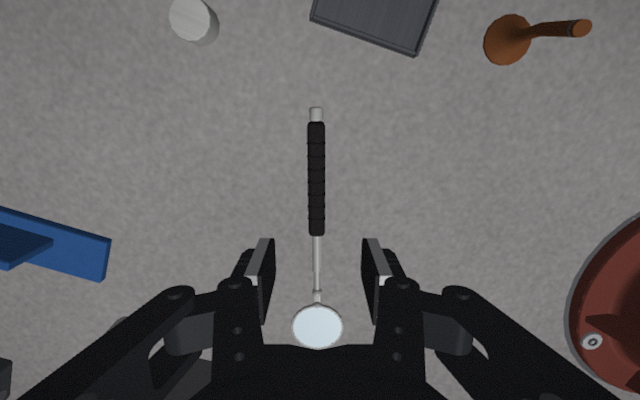

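The wrist view shows the grip centred between the jaws and parallel to the pads, from (316,122) to (317,235). The glass is at (317,326).

>>> apply_moves(
  targets=[
    {"ax": 0,"ay": 0,"az": 0,"x": 0.1,"y": -0.2,"z": 5,"hand": 0},
    {"ax": 0,"ay": 0,"az": 0,"x": 0.1,"y": -0.2,"z": 9,"hand": 0},
    {"ax": 0,"ay": 0,"az": 0,"x": 0.1,"y": -0.2,"z": 12,"hand": 0},
    {"ax": 0,"ay": 0,"az": 0,"x": 0.1,"y": -0.2,"z": 14,"hand": 0},
    {"ax": 0,"ay": 0,"az": 0,"x": 0.1,"y": -0.2,"z": 14.5,"hand": 0},
  ],
)

```text
time: 10.25
tcp_pos: [0.4218, 0.0305, 0.0056]
orientation: [0.001, 0.833, -0.554, -0.002]
wrist_force: [-0.5, -0.9, 0.8]
grip_width: 0.5
```

>>> apply_moves(
  targets=[
    {"ax": 0,"ay": 0,"az": 0,"x": 0,"y": 0,"z": 0.2,"hand": 0},
    {"ax": 0,"ay": 0,"az": 0,"x": 0,"y": 0,"z": 0.2,"hand": 0},
  ],
)

```text
time: 10.45
tcp_pos: [0.4243, 0.0299, 0.0069]
orientation: [-0.0, 0.833, -0.553, 0.001]
wrist_force: [1.3, -0.1, 1.1]
grip_width: 0.499
```

```bash
python3 -c "
from h import *
for i in range(4): print(pose()[0], manip.get_obs()['wrist_force']); manip.get_image('wrist')"
```

```text
[0.42432547 0.02987374 0.00691753] [ 1.32505454 -0.08681849  1.08822443]
[0.42454977 0.0297961  0.00717321] [-0.15108357 -0.61595325  0.03186626]
[0.42461773 0.02979565 0.00722445] [-0.10344417 -0.28266838  0.33258596]
[0.42454585 0.02981184 0.00711444] [-0.34122228 -0.0051412   0.08856852]
```

>>> apply_moves(
  targets=[
    {"ax": 0,"ay": 0,"az": 0,"x": 0,"y": 0.1,"z": 0.3,"hand": -0.2},
    {"ax": 0,"ay": 0,"az": 0,"x": 0,"y": 0.1,"z": 0.3,"hand": -0.5},
    {"ax": 0,"ay": 0,"az": 0,"x": 0,"y": 0.1,"z": 0.3,"hand": -0.7},
    {"ax": 0,"ay": 0,"az": 0,"x": 0,"y": 0.1,"z": 0.3,"hand": -1},
    {"ax": 0,"ay": 0,"az": 0,"x": 0,"y": 0.1,"z": 0.3,"hand": -1},
  ],
  grip_force=60,
)

```text
time: 11.15
tcp_pos: [0.4227, 0.0296, 0.003]
orientation: [-0.0, 0.833, -0.553, 0.0]
wrist_force: [0.4, 0.7, 1.3]
grip_width: 0.162
```

>>> apply_moves(
  targets=[
    {"ax": 0,"ay": 0,"az": 0,"x": 0,"y": 0,"z": 0,"hand": -1},
    {"ax": 0,"ay": 0,"az": 0,"x": 0,"y": 0,"z": 0,"hand": -1},
    {"ax": 0,"ay": 0,"az": 0,"x": 0,"y": 0,"z": 0,"hand": -1},
  ],
)

```text
time: 11.45
tcp_pos: [0.4227, 0.0296, 0.003]
orientation: [-0.0, 0.833, -0.553, 0.0]
wrist_force: [-1.9, 0.2, 1.8]
grip_width: 0.166
```

```bash
python3 -c "
from h import *
o=manip.get_obs();print(*pose(),o['wrist_force'],o['grip_width'])"
```

```text
[0.42268856 0.0296357  0.00295222] [[ 3.87716783e-01 -9.21778549e-01  5.61350141e-05]
 [-9.21778551e-01 -3.87716782e-01  3.07569727e-05]
 [-6.58663061e-06 -6.36690464e-05 -9.99999998e-01]] [-1.9371533   0.24152808  1.78898264] 0.16634808490803987
```

>>> apply_moves(
  targets=[
    {"ax": 0,"ay": 0,"az": 0,"x": 0,"y": 0,"z": -2,"hand": -1},
    {"ax": 0,"ay": 0,"az": 0,"x": 0,"y": 0,"z": -5,"hand": -1},
    {"ax": 0,"ay": 0,"az": 0,"x": 0,"y": 0,"z": -8,"hand": -1},
    {"ax": 0,"ay": 0,"az": 0,"x": 0,"y": 0,"z": -10,"hand": -1},
    {"ax": 0,"ay": 0,"az": 0,"x": 0,"y": 0,"z": -10,"hand": -1},
  ],
)

```text
time: 11.95
tcp_pos: [0.4244, 0.0292, 0.1056]
orientation: [-0.001, 0.833, -0.553, 0.002]
wrist_force: [0.3, -0.3, -2.0]
grip_width: 0.169
```

```bash
cat >> h.py <<'E'
FT=np.array([-.165,0,-.007])
VP=np.array([.6627,.0184,.1]); BEAR=109.0
def final(back=0,vp=None,bear=None):
    vp=VP if vp is None else np.asarray(vp); b=np.radians(BEAR if bear is None else bear)
    u=np.array([np.cos(b),np.sin(b),0]); h=np.array([u[1],-u[0],0]); t=np.radians(34)
    n=np.array([0,0,np.cos(t)])+np.sin(t)*u; Rt=np.c_[-h,np.cross(-n,-h),-n]
    return vp-Rt@FT-back*h, Rt
E
python3 -c "
from h import *
p,Rm=pose();print(p,manip.get_obs()['grip_width'])
for b in(.09,0): P,Q=final(b); print(P); go(P,Q)"
```

```text
[0.42437522 0.02920793 0.10559369] 0.16916642642115035
[ 0.42286715 -0.06832097  0.09419674]
shift xyz [8.93, 3.92, 1.15] turn [25.68, 27.8, 90.74] rows>= 11.4
[ 0.50796382 -0.03901984  0.09419674]
shift xyz [9.53, -5.06, 1.18] turn [25.68, 27.8, 90.74] rows>= 11.4
```

>>> apply_moves(
  targets=[
    {"ax": 25.7,"ay": 27.8,"az": 90.7,"x": 8.9,"y": 3.9,"z": 0,"hand": -1},
    {"ax": 25.7,"ay": 27.8,"az": 90.7,"x": 8.9,"y": 3.9,"z": 0,"hand": -1},
    {"ax": 25.7,"ay": 27.8,"az": 90.7,"x": 8.9,"y": 3.9,"z": 0,"hand": -1},
    {"ax": 25.7,"ay": 27.8,"az": 90.7,"x": 8.9,"y": 3.9,"z": 0,"hand": -1},
    {"ax": 25.7,"ay": 27.8,"az": 90.7,"x": 8.9,"y": 3.9,"z": 0,"hand": -1},
  ],
)

```text
time: 12.45
tcp_pos: [0.4208, -0.0681, 0.1013]
orientation: [0.022, -0.585, 0.799, -0.139]
wrist_force: [-7.2, -7.3, 18.9]
grip_width: 0.168
```

```bash
python3 -c "
from h import *
p,Rm=pose();print(p,manip.get_obs()['joints'].round(2),'face',p+Rm@FT)
P,Q=final(.09);P[2]=.105; go(P,Q)"
```

```text
[ 0.42079979 -0.06806613  0.10130219] [-0.39 -0.84 -0.91  1.24 -0.11 -1.67] face [0.47128505 0.08851652 0.08691083]
shift xyz [0.01, -0.29, -0.31] turn [14.74, 15.35, 50.77] rows>= 6.4
```

```bash
python3 -c "
from h import *
o=manip.get_obs();p,Rm=pose();print(p,o['joints'].round(3),o['wrist_force'],'face',p+Rm@FT)
P,Q=final(.04);P[2]=.105; go(P,Q)"
```

```text
[ 0.42079979 -0.06806613  0.10130219] [-0.391 -0.842 -0.914  1.236 -0.107 -1.669] [-7.15209719 -7.26893976 18.89647433] face [0.47128505 0.08851652 0.08691083]
shift xyz [-3.01, -4.23, 0.31] turn [14.74, 15.35, 50.77] rows>= 6.4
```

>>> apply_moves(
  targets=[
    {"ax": 0,"ay": 0,"az": 4,"x": -2,"y": -3,"z": 0.2,"hand": -1},
    {"ax": 3,"ay": 3,"az": 10,"x": -3,"y": -4.2,"z": 0.3,"hand": -1},
    {"ax": 14.7,"ay": 15.3,"az": 50.8,"x": -3,"y": -4.2,"z": 0.3,"hand": -1},
    {"ax": 14.7,"ay": 15.3,"az": 50.8,"x": -3,"y": -4.2,"z": 0.3,"hand": -1},
    {"ax": 14.7,"ay": 15.3,"az": 50.8,"x": -3,"y": -4.2,"z": 0.3,"hand": -1},
  ],
)

```text
time: 12.95
tcp_pos: [0.4697, -0.0509, 0.105]
orientation: [0.041, -0.311, 0.918, -0.245]
wrist_force: [-0.0, -0.2, -0.5]
grip_width: 0.17
```

```bash
python3 -c "
from h import *
o=manip.get_obs();p,Rm=pose();print(p,o['joints'].round(3),o['wrist_force'],o['grip_width'],'face',p+Rm@FT)
P,Q=final(.04);P[2]=.105; go(P,Q)"
```

```text
[ 0.46974499 -0.05088928  0.10501724] [-0.132 -0.652 -0.845  1.066 -0.4   -0.849] [-0.04036365 -0.17749467 -0.48718409] 0.1695904589749808 face [0.60072538 0.04949534 0.09860912]
shift xyz [0.04, -0.1, 0.06] turn [4.86, 5.27, 17.04] rows>= 2.2
```

>>> apply_moves(
  targets=[
    {"ax": 4.9,"ay": 5.3,"az": 17,"x": 0,"y": 0,"z": 0,"hand": -1},
    {"ax": 4.9,"ay": 5.3,"az": 17,"x": 0,"y": 0,"z": 0,"hand": -1},
    {"ax": 4.9,"ay": 5.3,"az": 17,"x": 0,"y": 0,"z": 0,"hand": -1},
    {"ax": 4.9,"ay": 5.3,"az": 17,"x": 0,"y": 0,"z": 0,"hand": -1},
  ],
)

```text
time: 13.35
tcp_pos: [0.4699, -0.0507, 0.1051]
orientation: [0.047, -0.163, 0.943, -0.287]
wrist_force: [0.4, -0.3, -1.1]
grip_width: 0.167
```

```bash
python3 -c "
from h import *
snap('wrist','w5');snap('scene','s5');snap('top','t5')
o=manip.get_obs();p,Rm=pose();print(p,o['joints'].round(3),o['wrist_force'],o['grip_width'],'face',p+Rm@FT)
P,Q=final(0); go(P,Q)
K,V=cal('w5'); cam=-V[:3,:3].T@V[:3,3]; print('cam',cam)
print('face px',proj(K,V,p+Rm@FT),'lens',proj(K,V,[.578,.2627,.205]),'grip ends',proj(K,V,p+Rm@[-.055,0,-.005]),proj(K,V,p+Rm@[.055,0,-.005]))
a=cv2.imread('pics/w5.png');b=cv2.imread('pics/t5.png');s=cv2.imread('pics/s5.png')
o=np.zeros((600,800,3),np.uint8)
o[:375,:600]=cv2.resize(a,(600,375)); 
c=cv2.resize(b[95:225,180:360],None,fx=1.7,fy=1.7,interpolation=cv2.INTER_CUBIC);o[378:378+min(222,c.shape[0]),:c.shape[1]]=c[:222]
c=cv2.resize(s[90:220,280:490],None,fx=1.7,fy=1.7,interpolation=cv2.INTER_CUBIC);o[378:378+min(222,c.shape[0]),320:320+c.shape[1]]=c[:222]
cv2.imwrite('pics/m5.png',o)"
```

```text
[ 0.47036784 -0.05140637  0.10645504] [-0.051 -0.527 -0.783  1.067 -0.543 -0.461] [-0.49508946  0.78558799  0.96571652] 0.16760894077327163 face [0.62467527 0.00719739 0.1118232 ]
shift xyz [-3.96, 0.61, 1.05] turn [0.06, 0.12, 0.45] rows>= 0.8
cam [ 3.74745294e-01 -1.87053226e-04  2.23781600e-01]
face px [314.86383771 495.80602627] lens [-24973.94321852 -46467.04253371] grip ends [315.06767088 351.34156107] [315.32216742 145.69780959]
```

View pics/m5.png

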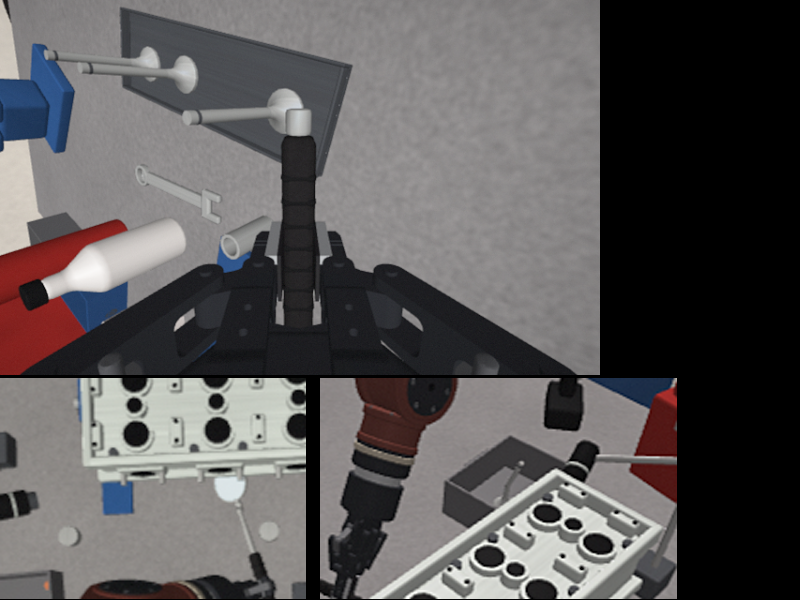

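The montage shows the three straight valves still standing and the bent valve in the bin. From above, the glass peeks out at the flange edge at crop (230,488), with its neck at (238,503) and the rod's grip end at about (253,550). In the scene view the head occludes the lens, which explains the bad triangulation.

```bash
python3 -c "
from h import *
K,V=cal('t5');Ks,Vs=cal('scene0'); p,Rm=pose()
c=lambda X:np.round((proj(K,V,X)-[180,95])*1.7+[0,378],1)
print('pred face',c(p+Rm@FT),'neck',c(p+Rm@[-.130,0,-.005]),'gripend',c(p+Rm@[-.055,0,-.006]))
print('edge L/R',c(p+Rm@[-.165,.0285,-.007]),c(p+Rm@[-.165,-.0285,-.007]))
print('lens in crop2',(proj(Ks,Vs,[.578,.2627,.205])-[280,120])*2)
o=np.array([.6926,.0203]);a=np.radians(3.53);x=np.array([np.cos(a),np.sin(a)]);y=np.array([-x[1],x[0]])
for u,v in((392,191),(526,185),(661,178),(404,256),(530,249),(659,243)):
  q=at_z(K,V,(120+u/2.8,60+v/2.8),.29 if v<200 else .22)[:2]-o; print('local',np.round([q@x,q@y],4))
import itertools
im=cv2.imread('pics/t5.png')[95:225,180:360]; g=cv2.cvtColor(im,cv2.COLOR_BGR2HSV)
m=((im[:,:,0].astype(int)-im[:,:,2]>12)&(im[:,:,2]>150)).astype(np.uint8)
n,l,st,ce=cv2.connectedComponentsWithStats(m)
for i in range(1,n):
  if st[i,4]>30: print(st[i],ce[i]*1.7+[0,378])
"
```

```text
pred face [228.9 480.9] neck [237.1 503. ] gripend [252.8 550.8]
edge L/R [214.3 487.8] [244.  473.7]
lens in crop2 [286.71161261  69.49594502]
local [-0.0389  0.0998]
local [-0.0395 -0.0001]
local [-0.0394 -0.1001]
local [-0.0739  0.1028]
local [-0.0732  0.001 ]
local [-0.0735 -0.1026]
```

```bash
python3 -c "
from h import *
K,V=cal('t5');o=np.array([.6926,.0203]);a=np.radians(3.53);x=np.array([np.cos(a),np.sin(a)]);y=np.array([-x[1],x[0]])
for u,v,z in((304,243,.3),(750,222,.3),(301,52,.3),(742,31,.3),(332,268,.2),(738,250,.2),(392,191,.29),(392,100,.29),(661,178,.29),(658,87,.29),(337,323,.01),(386,320,.01),(694,306,.01),(745,303,.01)):
  q=at_z(K,V,(120+u/2.8,60+v/2.8),z)[:2]-o; print((u,v),'local',np.round([q@x,q@y],4))
P,Q=final(0);go(P,Q)
"
```

```text
(304, 243) local [-0.0769  0.1646]
(750, 222) local [-0.0777 -0.162 ]
(301, 52) local [0.0661 0.1622]
(742, 31) local [ 0.0639 -0.1637]
(332, 268) local [-0.0769  0.1657]
(738, 250) local [-0.0784 -0.1684]
(392, 191) local [-0.0389  0.0998]
(392, 100) local [0.0299 0.0973]
(661, 178) local [-0.0394 -0.1001]
(658, 87) local [ 0.029  -0.1012]
(337, 323) local [-0.0953  0.2027]
(386, 320) local [-0.0947  0.1535]
(694, 306) local [-0.0953 -0.153 ]
(745, 303) local [-0.0947 -0.2033]
shift xyz [-3.96, 0.61, 1.05] turn [0.06, 0.12, 0.45] rows>= 0.8
```

```bash
sed -i 's/^VP=.*/VP=np.array([.6600,.0183,.1]); BEAR=108.5/' h.py; python3 -c "
from h import *
P,Q=final(0);go(P,Q)"
```

```text
shift xyz [-3.7, 0.8, 0.93] turn [0.06, 0.4, 0.86] rows>= 0.8
```

>>> apply_moves(
  targets=[
    {"ax": 0,"ay": 0.4,"az": 0.9,"x": -1,"y": 0.3,"z": 0.4,"hand": -1},
    {"ax": 0,"ay": 0.4,"az": 0.9,"x": -2,"y": 0.6,"z": 0.7,"hand": -1},
    {"ax": 0,"ay": 0.4,"az": 0.9,"x": -3,"y": 0.8,"z": 0.9,"hand": -1},
    {"ax": 0,"ay": 0.4,"az": 0.9,"x": -3.7,"y": 0.8,"z": 0.9,"hand": -1},
    {"ax": 0,"ay": 0.4,"az": 0.9,"x": -3.7,"y": 0.8,"z": 0.9,"hand": -1},
  ],
)

```text
time: 14.0
tcp_pos: [0.5054, -0.0376, 0.0949]
orientation: [0.047, -0.153, 0.944, -0.288]
wrist_force: [-0.2, -0.6, -0.7]
grip_width: 0.167
```

>>> apply_moves(
  targets=[
    {"ax": 0,"ay": 0,"az": 0,"x": 0,"y": 0,"z": 0,"hand": -1},
    {"ax": 0,"ay": 0,"az": 0,"x": 0,"y": 0,"z": 0,"hand": -1},
    {"ax": 0,"ay": 0,"az": 0,"x": 0,"y": 0,"z": 0,"hand": -1},
    {"ax": 0,"ay": 0,"az": 0,"x": 0,"y": 0,"z": 0,"hand": -1},
    {"ax": 0,"ay": 0,"az": 0,"x": 0,"y": 0,"z": 0,"hand": -1},
  ],
)

```text
time: 14.5
tcp_pos: [0.5048, -0.0374, 0.0947]
orientation: [0.047, -0.152, 0.944, -0.288]
wrist_force: [-0.0, -0.2, -1.3]
grip_width: 0.165
```

```bash
python3 -c "
from h import *
for i in range(3):
  o=manip.get_obs();p,Rm=pose();print(p,'face',p+Rm@FT,o['wrist_force'].round(1),o['grip_width'],abs(o['dq']).max()); P,Q=final(0);go(P,Q); manip.get_image('top')
snap('top','t6');snap('scene','s6');K,V=cal('t6');Ks,Vs=cal('s6')
print('pred neck/grip end in crop',[(proj(K,V,p+Rm@np.array(q))-[180,90])*2.6 for q in([-.13,0,-.005],[-.055,0,-.006])])
b=cv2.imread('pics/t6.png');s=cv2.imread('pics/s6.png');o=np.zeros((600,800,3),np.uint8)
c=cv2.resize(b[90:240,180:480],None,fx=2.6,fy=2.6,interpolation=cv2.INTER_CUBIC);o[:390,:780]=c
c=cv2.resize(s[110:330,140:480],None,fx=.94,fy=.94);o[392:392+c.shape[0],:c.shape[1]]=c[:208]
cv2.imwrite('pics/m6.png',o)"
```

```text
[ 0.50478883 -0.03742273  0.09466144] face [0.66015316 0.01824964 0.10070407] [-0.  -0.2 -1.3] 0.16452722237674117 0.0036429462686709134
shift xyz [0.01, -0.0, 0.06] turn [0.01, -0.01, -0.17] rows>= 0.0
[ 0.50478387 -0.03740862  0.09462506] face [0.66014967 0.01826064 0.10065842] [-0.7 -0.5 -0.7] 0.16784827167125332 0.0019264535695477946
shift xyz [0.01, -0.0, 0.05] turn [0.01, -0.02, -0.17] rows>= 0.0
[ 0.50480929 -0.03738881  0.09460853] face [0.66017137 0.01829175 0.10063344] [ 0.2  0.1 -0.3] 0.16415573996507185 0.0020712574392218698
shift xyz [0.02, -0.01, 0.05] turn [0.01, -0.02, -0.16] rows>= 0.0
pred neck/grip end in crop [array([351.50717375, 170.10683997]), array([373.7611673 , 242.53430119])]
```

View pics/m6.png

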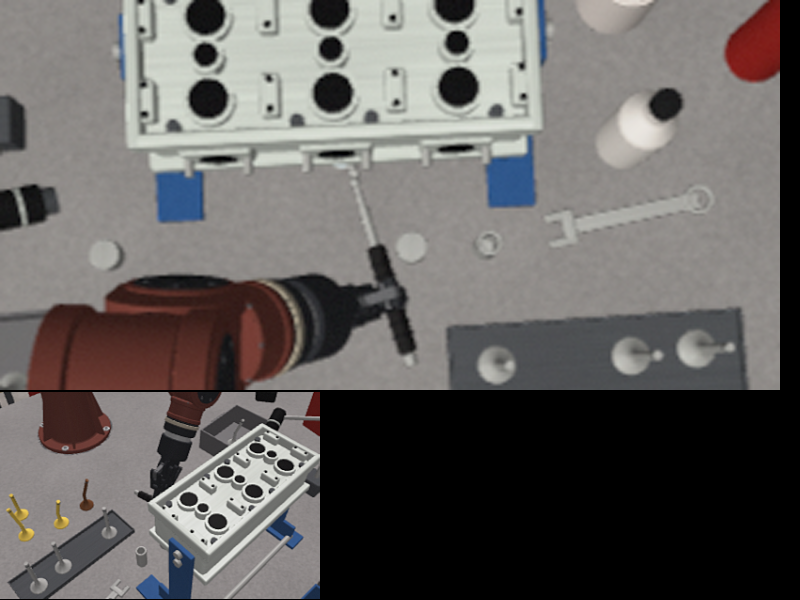

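```bash
python3 -c "
from h import *
print(manip.finish_job())"
```

```text
the job is handed in; nothing more can be done
None
```

The bent valve is in the scrap bin, and I handed the job in at about 15 s with the mirror held still under the cylinder head.

**Valve:** The bent one was second from the left in the top view. After release, the wrist picture showed it standing inside the bin, and the three straight valves still stood in the tray in the last picture.

**Mirror:**
- **Position:** From the measured tool pose, the centre of the glass was within 1 mm of my estimated viewpoint, at (0.660, 0.018, 0.101) m. The final turn error was under 0.2° from the aim I worked out, and the arm was practically still.
- **Pictures:** The last top view showed the neck and grip within about 5 mm of where I predicted them. The tappets and socket beside the mirror had not moved.
- **Contact:** The wrist force was about 1 N, so nothing appeared to be touching.

**What I could not confirm or did not agree:**
- **Estimated viewpoint:** It rests on views of the headstand that disagreed by 3–8 mm along x; I used a 3 mm correction. No camera shows the glass as the inspection camera sees it, so the seat being in the middle is calculated, not seen.
- **Lens:** The scene view was no use for it because the head hides it. Its 259 mm horizontal distance from the viewpoint agreed with the stated geometry.
- **Joint limit:** While turning the mirror, joint 2 briefly read −0.842 against its stated limit of −0.84. The wrist force peaked at about 19 N in that moment, then I moved away. If that limit is judged strictly, it could count against the run.

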